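# Snap down the lid of a refilled drinks-machine canister

### The arm

A 7-joint arm with a two-finger parallel gripper is mounted at the origin on the work surface. World frame = base frame: x ahead of the robot, y to its left, z up, the work surface at z = 0. Lengths are in m, angles in rad, forces in N, time in s.
With the tool pointing down it reaches from about 0.425 to 0.95 m from the base axis. Payload 4.7 kg.
Tool frame: the origin (TCP) lies on the centre line of the jaws, within the pads' length; the fingertips stand robot.nose_length ahead of it and the grasp point (between the pads) lies 8 mm behind it (robot.nose_length is the distance from the TCP to the fingertips, in m); z points along the fingers, x is the direction in which the jaws open and shut, and the axes are right-handed (so a half turn about z gives the same grasp; the last joint's range is limited). The gripper opens to 85 mm and grips with 20 to 120 N. Pads are 22 mm wide; open, the fingers measure 114 mm over their backs; the gripper's body (76 mm by 85 mm) begins 54 mm behind the grasp point. The pads swing forward as they close: fully open they stand 13 mm farther back than shut.
Start: joints at [1.196, 0.469, -0.049, 1.532, 0.024, 1.141, -0.082], TCP at [0.229, -0.635, 0.242] pointing down, gripper open.
Joint ranges: [-2.59, 2.59], [-0.33, 1.99], [-1.39, 1.29], [0.1, 2.45], [-1.04, 4.18], [0.21, 1.99], [-2.66, 2.66]. Speed limits (rad/s): [2.57, 2.57, 3.14, 3.14, 3.14, 3.14, 3.14].

### API

Orientations are given as [roll, pitch, yaw] about the fixed x, y, z axes, in that order (R = Rz(yaw) Ry(pitch) Rx(roll)).
In Python, from plant import robot gives the robot as it stands. Calls block until the motion is done:
- robot.goto(position, orientation): joint-space move of the TCP to a pose.
- robot.move_straight(position, vel=0.15, attitude=None, contact_N=None): straight line of the TCP; attitude=None keeps the orientation; vel is the mean speed in m/s. With contact_N (N) it stops when the force on the tool has changed by that much, and returns True; else False.
- robot.move_joints(angles): joint-space move.
- robot.grip(opening, strength=None): opening from 0.0 (shut) to 1.0 (fully open); strength is the grip in N (None keeps the last); returns when the fingers have stopped.
- robot.sleep(seconds).
- robot.inverse_kinematics(position, orientation): joint angles nearest the present ones, or None.
- robot.sense(): the state.
- robot.grab_frame(name): name is "scene" or "top" or "wrist"; returns a dict with "image" (400x640x3 uint8, red, green, blue), "range_z" (400x640 float32, m along the optical axis (not along the pixel's ray), 0 where there is no reading), "fx", "fy", "cx", "cy" (pixels), "R" (3x3) and "t" (3): a world point X has camera coordinates R X + t. Camera axes: x right, y down, z forward; pixel columns grow to the right and rows downward; lengths in m; the calibration is good to about 2 mm. A picture is of the moment at which its call begins.
A pose or a line that the arm cannot do raises robot.IKError and nothing moves.
- robot.close_job(): hands the job in, once; it reports no verdict.
The state is a dict: "t": time; "joint_pos": joint angles; "joint_velocities": joint speeds; "effort": joint torques, N m; "tcp_pos": TCP position; "tcp_rot": TCP orientation; "wrist_force": force on the tool from outside, world axes, zero at the start; "torque": the same for the moment, N m; "opening": opening from 0.0 (shut) to 1.0 (fully open).
Only numpy, scipy, OpenCV 4.12 (cv2) and the standard library are available. Lean on these libraries where they do the work, as an engineer would, in place of code of your own. Each camera call takes 0.05 s, during which the arm holds its last target.

### The job

The wide ingredient canister has been refilled and its lid closed, but its three black snap tabs still stand up. Press the tabs down one after another until all three have snapped fully home, leaving the canister standing where it is.

Things in the scene. Friction and masses are not known exactly. Their poses are not given: they have to be found in the camera images.
- canister: The wide white canister, loose, 0.6 to 1.1 kg: 150 mm long (x), 110 wide (y); lid 160 x 120, its flat top 112 mm above the underside. Black tabs at the middle of the front edge and on the left and right edges. Spout low at the front (40 mm), hinge at the back. Origin: centre of underside; x from spout to hinge, y to the left tab, z up. (The 70 mm wide canister nearby has its tabs down already.)
- tab_front (a joint): Tab on the spout edge: pad 24 (x) x 36 (y) x 6 mm centred at x -66, y 0 of the canister; pad top 128 mm above the canister's underside when up, 118 when home. Value: travel straight down, 0 up, 0.010 m home. Resists with about 3 N at first, then less; past about 5 mm it snaps to the stop and stays; let go earlier it springs back up.
- tab_left (a joint): Tab on the left edge: pad 36 (x) x 24 (y) x 6 mm centred at x 10, y 46 mm of the canister; heights, values and snap as for tab_front.
- tab_right (a joint): Tab on the right edge: pad 36 (x) x 24 (y) x 6 mm centred at x 10, y -46 mm of the canister; heights, values and snap as for tab_front.
Things that resemble listed ones, but are neither listed nor needed, are in the scene too. Leave any green or orange look-alike of the canister alone.

How it is judged:
On the way, in this order (a step that is already met when the one before it is completed fails the run):
1. a first tab has snapped home (value of joint any of tab_front, tab_left, tab_right above 0.008 m), for 0.1 s.
2. two tabs have snapped home ((value of joint each of tab_front, tab_left above 0.008 m or value of joint each of tab_front, tab_right above 0.008 m or value of joint each of tab_left, tab_right above 0.008 m)), for 0.1 s.
3. all three tabs have snapped home (value of joint each of tab_front, tab_left, tab_right above 0.008 m), for 0.1 s.
At the end, for the whole second after the job is handed in: All three tabs of the wide canister are pressed at least 8 mm (of 10 mm) down, having gone home one at a time; the canister stands upright (within 0.1 rad), at rest, within 30 mm of where it stood (all of step 3 and distance of canister from where it was at the start of the episode below 0.03 m and angle between canister's own z axis and vertical below 0.1 rad and linear speed of canister below 0.02 m/s); the robot touches nothing.
It fails at once if the canister is tipped by more than 0.3 rad (angle between canister's own z axis and vertical above 0.3 rad).
It also fails if it takes over 38 s, if anything falls off the work surface, if the arm or the gripper's body presses on something with over 40 N, if the wrist force passes 120 N, or if a joint passes its speed limit or range.

## Working session

There is one attempt and no reset: what is moved stays moved. The work goes in short steps, each a Python script; the robot and the scene stay as the last script left them, time stands still between calls to the robot, and variables do not carry over. Pictures are saved under pics/ and viewed, and the job is handed in when it is done.

```bash
mkdir -p pics; python3 - <<'E'
from plant import robot
import cv2,numpy as np,pickle
s=robot.sense();print(s['t'],s['tcp_pos'],s['tcp_rot'],s['opening'],robot.nose_length)
for n in("scene","top"):
    f=robot.grab_frame(n);pickle.dump(f,open(f'{n}0.pkl','wb'))
    cv2.imwrite(f'pics/{n}0.png',f['image'][:,:,::-1]);print(n,f['fx'],f['R'],f['t'])
E
```

```text
0.0 [ 0.22861336 -0.63449538  0.2412179 ] [ 3.14151135e+00  2.02940277e-03 -1.22494494e+00] 1.0001945062898734 0.011
scene 406.55145251649793 [[ 0.85501657  0.51858649  0.00383735]
 [ 0.39515294 -0.64667847 -0.65242709]
 [-0.33585834  0.55935232 -0.75784178]] [-0.36012047 -0.11542254  1.12203683]
top 505.9714787502471 [[-0.0264162  -0.9994653   0.01926901]
 [-0.98530512  0.02277838 -0.16927777]
 [ 0.16874834 -0.02345753 -0.98538   ]] [-0.00783803  0.46317288  1.22038714]
```

View pics/scene0.png

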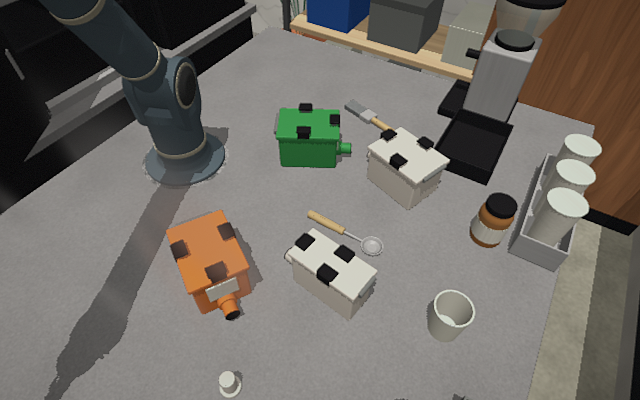

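View pics/top0.png

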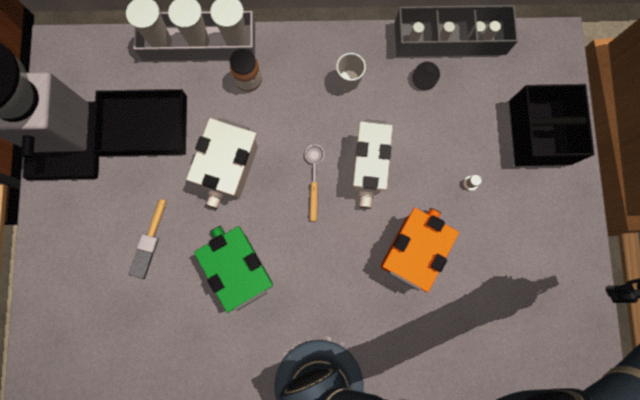

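The top view shows two white canisters. The wide one is centred near (222,160) with its spout at (213,200), and the narrow one is near (373,160). The wide one's tabs are at about (210,182), (205,143) and (241,157). I'll measure these next.

```bash
cat > h.py <<'E'
import numpy as np,cv2,pickle
def ray(f,u,v,z):
    R,t=np.array(f['R']),np.array(f['t']);c=-R.T@t
    d=R.T@np.array([(u-f['cx'])/f['fx'],(v-f['cy'])/f['fy'],1]);return c+d*(z-c[2])/d[2]
def cloud(f):
    R,t=np.array(f['R']),np.array(f['t']);Z=f['range_z'].astype(float)
    v,u=np.mgrid[:400,:640]
    P=np.stack([(u-f['cx'])/f['fx']*Z,(v-f['cy'])/f['fy']*Z,Z],-1)
    return (P-t)@R
E
python3 - <<'E'
from h import *
for n,roi in(("top",(180,262,110,215)),("scene",(355,455,120,215))):
    f=pickle.load(open(n+'0.pkl','rb'));W=cloud(f);im=f['image'].astype(int)
    u0,u1,v0,v1=roi;roim=np.zeros((400,640),bool);roim[v0:v1,u0:u1]=1
    h=W[...,2]; m=roim&(f['range_z']>0)
    print(n,'heights hist',np.histogram(h[m],bins=np.arange(-.02,.16,.01))[0])
    white=m&(im.min(2)>150)&(h>.095)
    print('lid z',np.median(h[white]),white.sum())
    k=m&(im.max(2)<60)&(h>.1)
    nn,l,st,ce=cv2.connectedComponentsWithStats(k.astype(np.uint8))
    for i in range(1,nn):
        if st[i,4]>60:
            p=ray(f,*ce[i],.128);q=l==i
            pts=np.argwhere(q)[:,::-1]; pw=np.array([ray(f,u,v,.128)[:2] for u,v in pts],np.float32)
            print(st[i],ce[i].round(1),p.round(4),'z',np.median(h[q]).round(4),'rect',cv2.minAreaRect(pw))
    lid=(white|k); pw=np.array([ray(f,u,v,.112)[:2] for v,u in np.argwhere(white)],np.float32)
    print('lid rect',cv2.minAreaRect(pw*1000))
E
```

```text
top heights hist [   0 2086 2166   99  109  180  233   89   56   47   10    0  583 2367
  430  109    0]
lid z 0.11211059430140131 2743
[196 137  13  15 125] [202. 144.] [0.5698 0.2602 0.128 ] z 0.1283 rect ((0.5698511004447937, 0.26021572947502136), (0.02279450185596943, 0.030118625611066818), 69.96517181396484)
[235 150  14  15 143] [241.5 157. ] [0.5367 0.168  0.128 ] z 0.1279 rect ((0.5370304584503174, 0.16787680983543396), (0.026025403290987015, 0.031107043847441673), 72.08403778076172)
[203 175  15  15 144] [209.9 181.9] [0.479  0.2409 0.128 ] z 0.1278 rect ((0.47931089997291565, 0.24099060893058777), (0.030035806819796562, 0.025726521387696266), 70.15425109863281)
lid rect ((545.1817016601562, 218.36093139648438), (119.63365936279297, 158.32351684570312), 70.33993530273438)
scene heights hist [   0 4095  721  315  252  240  323  209  210  202  166   81 1464  775
  409    0    0]
lid z 0.10958320028243562 1854
[381 129  16  12 113] [387.8 134.3] [0.4852 0.2322 0.128 ] z 0.1248 rect ((0.48472458124160767, 0.23238350450992584), (0.03983112797141075, 0.027903206646442413), 74.06966400146484)
[417 137  17  12 130] [425.4 142.6] [0.5746 0.2514 0.128 ] z 0.125 rect ((0.5751749873161316, 0.2504747211933136), (0.033103469759225845, 0.038899015635252), 70.4627685546875)
[389 154  18  16 169] [397.  160.9] [0.5422 0.158  0.128 ] z 0.1245 rect ((0.5407993197441101, 0.15751045942306519), (0.04187804460525513, 0.03440837189555168), 76.82526397705078)
lid rect ((547.911865234375, 213.39715576171875), (119.7413330078125, 159.37799072265625), 70.49286651611328)
```

The lid measures 120 x 158 mm at z 0.112 and the pads sit at 0.128, both as specified, and the yaw is about -19.6°. The two views put the lid centre 5 mm apart, so I'll close the gripper, move above the canister and refine with the wrist camera.

```bash
python3 - <<'E'
from plant import robot
from h import *
robot.grip(0.0,30)
print('nose',robot.nose_length)
yaw=np.deg2rad(-19.6)
C=np.array([.546,.216])
for y in (yaw,yaw+np.pi,yaw+np.pi/2,yaw-np.pi/2):
    for p in ([.5460,.216,.25],[.57,.26,.14],[.54,.165,.14],[.48,.24,.14]):
        q=robot.inverse_kinematics(p,[np.pi,0,y]);print(round(y,2),p,None if q is None else np.round(q,2))
E
```

```text
nose 0.011
-0.34 [0.546, 0.216, 0.25] [ 0.33  0.54 -1.1   1.7   0.51  1.22 -1.24]
-0.34 [0.57, 0.26, 0.14] [ 0.22  0.77 -1.11  1.71  0.75  1.15 -1.45]
-0.34 [0.54, 0.165, 0.14] [ 0.37  0.62 -1.02  1.86  0.63  1.02 -1.27]
-0.34 [0.48, 0.24, 0.14] [ 0.26  0.62 -1.1   1.92  0.65  1.01 -1.48]
2.8 [0.546, 0.216, 0.25] [ 0.36  0.58 -1.17  1.7   0.57  1.25  1.86]
2.8 [0.57, 0.26, 0.14] [ 0.25  0.81 -1.18  1.71  0.81  1.19  1.65]
2.8 [0.54, 0.165, 0.14] [ 0.44  0.71 -1.18  1.86  0.75  1.1   1.78]
2.8 [0.48, 0.24, 0.14] [ 0.3   0.66 -1.18  1.92  0.71  1.05  1.61]
1.23 [0.546, 0.216, 0.25] [ 0.35  0.57 -1.15  1.7   0.55  1.24  0.3 ]
1.23 [0.57, 0.26, 0.14] [ 0.26  0.82 -1.19  1.71  0.81  1.19  0.08]
1.23 [0.54, 0.165, 0.14] [ 0.41  0.67 -1.11  1.86  0.69  1.06  0.25]
1.23 [0.48, 0.24, 0.14] [ 0.28  0.63 -1.12  1.92  0.67  1.03  0.08]
-1.91 [0.546, 0.216, 0.25] [-0.85  0.34  0.53  1.76 -0.19  1.09 -2.18]
-1.91 [0.57, 0.26, 0.14] [-0.87  0.53  0.53  1.78 -0.33  0.92 -2.12]
-1.91 [0.54, 0.165, 0.14] [ 0.08  0.47 -0.59  1.88  0.33  0.89 -2.58]
-1.91 [0.48, 0.24, 0.14] [-0.96  0.39  0.53  1.99 -0.27  0.82 -2.19]
```

```bash
python3 - <<'E'
from plant import robot
from h import *
yaw=np.deg2rad(-19.6)
robot.move_joints([-0.38,0.35,0,1.65,0,1.14,-0.72])
s=robot.sense();print(s['t'],np.round(s['tcp_pos'],3),np.round(s['tcp_rot'],3))
robot.goto([.51,.2,.28],[np.pi,0,yaw])
s=robot.sense();print(s['t'],np.round(s['tcp_pos'],3),np.round(s['tcp_rot'],3),np.round(s['joint_pos'],2))
f=robot.grab_frame('wrist');pickle.dump(f,open('wrist1.pkl','wb'));cv2.imwrite('pics/wrist1.png',f['image'][:,:,::-1])
E
```

```text
4.0083 [0.587 0.188 0.269] [-3.141e+00 -1.000e-03 -3.420e-01]
4.4167 [0.509 0.2   0.281] [-3.141e+00 -1.000e-03 -3.420e-01] [-0.43  0.23 -0.02  1.79  0.01  1.12 -0.8 ]
```

View pics/wrist1.png

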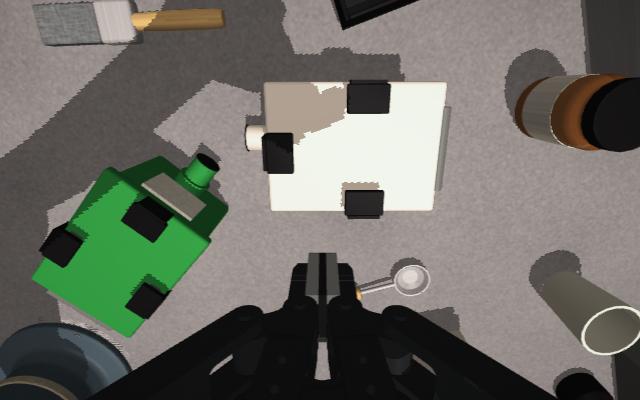

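The wrist view shows the wide canister with its spout to the left at (255,138). The tabs are at (278,153) front, (368,97) left and (364,203) right. I'll turn these into world positions.

```bash
python3 - <<'E'
from h import *
f=pickle.load(open('wrist1.pkl','rb'));W=cloud(f);im=f['image'].astype(int);h=W[...,2]
roim=np.zeros((400,640),bool);roim[70:225,240:455]=1
k=roim&(im.max(2)<60)&(abs(h-.126)<.006)
nn,l,st,ce=cv2.connectedComponentsWithStats(k.astype(np.uint8))
P=[]
for i in range(1,nn):
    if st[i,4]>200:
        pw=np.array([ray(f,u,v,.128)[:2] for v,u in np.argwhere(l==i)],np.float32)*1000
        print(ce[i].round(1),'z',np.median(h[l==i]).round(4),cv2.minAreaRect(pw),np.median(W[l==i],0).round(4))
lid=roim&(abs(h-.112)<.006)&(im.min(2)>60)
pw=np.array([ray(f,u,v,.112)[:2] for v,u in np.argwhere(lid)],np.float32)*1000
print(np.median(h[lid]),cv2.minAreaRect(pw))
E
```

```text
[367.9  96.6] z 0.1279 ((572.357177734375, 259.2778015136719), (25.95113754272461, 34.97576141357422), 70.47026824951172) [0.5723 0.2595 0.1279]
[277.7 152.7] z 0.1279 ((484.2492980957031, 240.6036376953125), (35.26129913330078, 26.152359008789062), 70.06039428710938) [0.4845 0.2412 0.1279]
[363.5 203.7] z 0.1278 ((541.1862182617188, 170.4868927001953), (27.299339294433594, 34.81853485107422), 70.4524154663086) [0.5411 0.1709 0.1278]
0.1118425290059316 ((550.7597045898438, 217.44479370117188), (118.32726287841797, 164.6217498779297), 70.47010803222656)
```

The wrist view gives a consistent canister centre of (0.547, 0.218) from both tab pairs, with yaw -19.5°. I'll press the first tab.

```bash
cat > press.py <<'E'
from plant import robot
from h import *
yaw=np.deg2rad(-19.5);C=np.array([.547,.218])
def press(x,y,dyaw=0):
    c,s=np.cos(yaw),np.sin(yaw);p=C+[c*x-s*y,s*x+c*y];n=robot.nose_length
    o=[np.pi,0,yaw+dyaw]
    robot.goto([*p,.175],o)
    robot.move_straight([*p,.131+n],vel=.1)
    f0=np.array(robot.sense()['wrist_force'])
    hit=robot.move_straight([*p,.1165+n],vel=.025,contact_N=12)
    st=robot.sense();print('hit',hit,'tip z',round(st['tcp_pos'][2]-n,4),'dF',np.round(np.array(st['wrist_force'])-f0,1))
    robot.move_straight([*p,.175],vel=.15)
    print('t',robot.sense()['t'])
E
python3 - <<'E'
from press import *
press(.010,-.046)
W=None
f=robot.grab_frame('top');W=cloud(f)
for n,(u,v) in dict(L=(202,144),F=(210,182)).items(): print(n,W[v-3:v+4,u-3:u+4,2].mean())
f=robot.grab_frame('scene');W=cloud(f)
for n,(u,v) in dict(F=(388,132),L=(425,141),R=(397,158)).items(): print(n,W[v-1:v+2,u-3:u+4,2].mean())
E
```

```text
hit True tip z 0.1181 dF [-0.1 -0.3  4.6]
t 6.475
L 0.5780758968783121
F 0.624352420264934
F 0.12557884732109786
L 0.12489616618207748
R 0.11510502770302851
```

The right tab is home: it went from 0.1245 to 0.115 in the scene view, and the tool stopped with its tip at 0.118. Now the left and front tabs.

```bash
python3 - <<'E'
from press import *
press(.010,.046)
press(-.066,0,np.pi/2)
robot.goto([.51,.2,.28],[np.pi,0,yaw])
f=robot.grab_frame('wrist');pickle.dump(f,open('wrist2.pkl','wb'));cv2.imwrite('pics/wrist2.png',f['image'][:,:,::-1])
W=cloud(f);im=f['image'].astype(int);h=W[...,2]
roim=np.zeros((400,640),bool);roim[70:225,240:455]=1
k=roim&(im.max(2)<60)&(h>.105)
nn,l,st,ce=cv2.connectedComponentsWithStats(k.astype(np.uint8))
for i in range(1,nn):
    if st[i,4]>200: print(ce[i].round(1),'z',np.median(h[l==i]).round(4),np.median(W[l==i],0).round(4))
print(robot.sense()['t'])
E
```

```text
hit True tip z 0.1181 dF [-1.3 -0.8  5. ]
t 8.5167
hit True tip z 0.118 dF [-0.6 -1.1  6.2]
t 11.25
[367.5  96.2] z 0.1178 [0.5725 0.2594 0.1178]
[279.4 150.4] z 0.1179 [0.4846 0.2414 0.1179]
[362.9 200.3] z 0.1178 [0.5412 0.1714 0.1178]
12.525
```

View pics/wrist2.png

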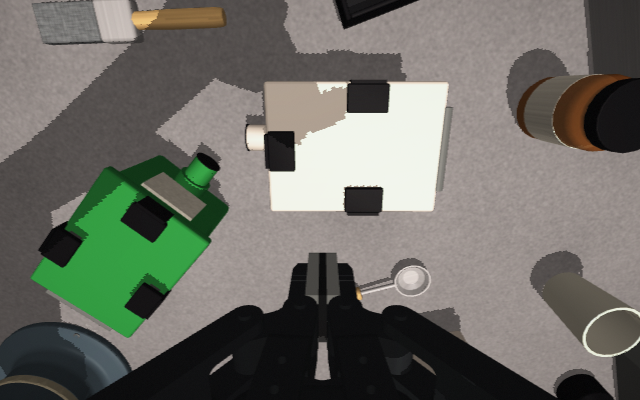

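All three pads, at (367,96), (279,150) and (363,200), now sit at z 0.118. The canister has not moved, and the gripper is clear of everything.

```bash
python3 -c "
from plant import robot
robot.close_job()"
```

```text
the job is handed in; nothing more can be done
```

All three tabs of the wide white canister are pressed home, and the job was handed in at about 12.5 s of the 38 s allowed. I pressed them with the closed fingertips one at a time: right, then left, then front.

- **Tabs:** each press stopped with the fingertip at 118 mm. The final wrist-camera check measured all three pad tops at 117.8–117.9 mm, against 127.8–127.9 mm before.
- **Canister:** the pad positions are the same as before to within 1 mm, so it stayed where it stood. It looked level, with all three pads at the same height.
- **Robot:** it ended about 0.15 m above the canister, touching nothing.

**Disagreements:** the scene and top views put the lid centre about 5 mm apart, so I used the wrist view for the pressing positions. After the first press, the top view was blocked by the arm and its readings were useless. I relied on the scene view for that check, and it reads about 3 mm low.

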